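Refit the washed filter canister in the bench dust extractor

ROBOT

A 7-joint arm with a two-finger parallel gripper is mounted at the origin on the work surface. World frame = base frame: x ahead of the robot, y to its left, z up, the work surface at z = 0. Lengths are in m, angles in rad, forces in N, time in s.
With the tool pointing down it reaches from about 0.4 to 0.85 m from the base axis. Payload 10.4 kg.
Tool frame: the origin (TCP) lies at the very end of the fingers, on their centre line; the grasp point (between the pads) lies 19 mm behind it; z points along the fingers, x is the direction in which the jaws open and shut, and the axes are right-handed (so a half turn about z gives the same grasp; the last joint's range is limited). The gripper opens to 87 mm and grips with 3 to 60 N. Pads are 19 mm wide; open, the fingers measure 117 mm over their backs; the gripper's body (75 mm by 190 mm) begins 51 mm behind the grasp point.
Start: joints at [-1.156, 0.332, -0.065, 1.46, 0.022, 1.35, -0.088], TCP at [0.265, 0.566, 0.223] pointing down, gripper open.
Joint ranges: [-2.6, 2.6], [-0.5, 2.12], [-1.47, 1.34], [0.16, 2.42], [-1.27, 4.41], [0.06, 2.06], [-2.6, 2.6]. Speed limits (rad/s): [2.22, 2.22, 2.79, 2.79, 3.14, 3.14, 3.14].

INTERFACE

Orientations are given as a unit quaternion [x, y, z, w].
In Python, from bench import r gives the robot as it stands. The module is installed in compiled form; this text tells all that it offers.
- The arm moves only by the tool carry_out, never from a script. Its argument "commands" is a list that holds one entry, the list of rows, each a list of 7 numbers: the closure in counts, from 0 (fully open) to 255 (shut), then the shift along the tool's x, y, z in units of 25 mm (1.0 is 25 mm), then the turn, a rotation vector about the tool's x, y, z in units of 5 degrees (1.0 is 5 degrees). A call has 1 to 12 rows; each row is the pose to reach, as a shift and turn from the pose measured when the call began, along the tool's axes at that moment; what a row does not reach only later rows make up. A row lasts 1/8 s, in which the tool goes at most 62.5 mm and 10.7 degrees, less where a joint would pass 70% of its speed; a pose out of reach is approached as far as the arm can. A call with a gripper value outside its range is refused whole. The fingers move at their own pace and stop on an object; "grip_force" is the grip in N (left out, the last holds). Time passes only in rows, so rows that repeat a pose let the fingers close. It gives the time, the measured TCP pose, the force and the opening at its end, in the units of the state.
- r.read_state(): the state, without advancing time (a new reading comes with each control period).
- r.camera(name): name is "side" or "top"; returns the picture (420x560x3 uint8, blue, green, red); there is no depth.
- r.camera_info(name): a dict with "fx", "fy", "cx", "cy" (pixels), "origin" and "rotation" of the camera in the world. Camera axes: x right, y down, z forward; pixel columns grow to the right and rows downward; lengths in m; the calibration is good to about 2 mm. A picture is of the moment at which its call begins. camera_info takes no time and is no camera call.
- r.close_job(): hands the job in, once; it reports no verdict.
The state is a dict: "time": time; "joint_positions": joint angles; "joint_vel": joint speeds; "joint_torque": joint torques, N m; "ee_pos": TCP position; "eef_rot": TCP orientation; "ft_force": force on the tool from outside, world axes, zero at the start; "torque": the same for the moment, N m; "width": finger opening in m.
Only numpy, scipy, OpenCV 4.12 (cv2) and the standard library are available. Lean on these libraries where they do the work, as an engineer would, in place of code of your own. Each camera call takes 0.05 s, during which the arm holds its last target.

TASK

The washed filter canister is drying on the sloped cradle. Stand it upright on the open bench and let go of it, so that you can take it afresh by the bar on its top, and fit it in the extractor's port: feel for the slots with the lugs, push it in against the spring, turn it clockwise until it stops and let the spring lift it into its catch, fully home. Let go of it and leave the other things on the bench where they are.

Things in the scene. Friction and masses are not known exactly. Their poses are not given: they have to be found in the camera images.
- canister: filter canister, about 0.28 kg, 121 mm long: round aluminium body 50 mm in diameter with a flat top 95 mm above the foot; black foot 44 mm in diameter up to 20 mm, widening to 50 mm at 30 mm. Origin: centre of the foot's underside; z along its axis to the top, y along the bar and the lugs. Same after half a turn about z. It starts lying on the cradle, its y level
- canister_bar (a point): middle of the black grip bar on the canister's flat top, 108 mm above the foot on the axis; the bar is 14 mm thick (canister x), 44 mm long (canister y) and 26 mm tall (95 to 121 mm above the foot). Axes as the canister's
- canister_lugs (a point): point on the canister's axis 24 mm above the foot, midway between its two steel bayonet lugs, which stick out along canister +y and -y to 33 mm from the axis; each is 10 mm wide (x) and spans 20 to 28 mm above the foot. Axes as the canister's
- cradle: fixed wooden rest, base 140 x 80 x 8 mm, origin under its centre. The canister lies on its narrow V, axis rising 30 degrees towards the cradle's +x, foot against a stop at the low (-x) end; foot centre at x = -55, y = 0, z = 36 mm from the origin. The V holds only the underside of the body, 34 to 90 mm above the foot, and is 40 mm wide, so both flanks are free
- extractor: fixed grey box 170 mm (x) x 160 mm (y) x 85 mm tall, origin under its centre, with a round port in its flat top. In the port an aluminium ring, level with the top, inner diameter 54 mm, has two opposite lug slots 15 mm wide. They lie along the extractor's +y and -y only roughly: the ring is turned by an unknown angle of up to 15 degrees either way, to be felt with the lugs or seen
- port (a point): centre of the port, level with the extractor's top, 85 mm above the bench; axes as the extractor's. Canister foot below it: 20 mm with the lugs on the ring's solid top; 27 mm with the lugs in the slots, the foot just touching the spring plate; 42 to 46 mm to turn the lugs beneath the ring; 36 mm when home in the catch, where it can be neither turned nor pulled out
- spring_plate (a joint): how far the spring plate in the port is pushed down (m): 0 free, 0.009 canister home, 0.014 lugs just under the ring, 0.020 bottom stop; it pushes up with 5.3 N plus 0.5 N a mm. Beneath the ring the lugs turn only clockwise (seen from above) from the slots, to a solid stop about 79 degrees on; there its underside has a catch 5 mm deep, centred 75 degrees on, into which the spring lifts them
- mug: blue mug, 84 mm across, 105 mm tall, origin under its centre; a bystander
- tool_tin: steel tin of wooden-handled tools, 72 mm across, about 180 mm tall, origin under its centre; a bystander
- jar: glass jar with steel lid, 64 mm across, 85 mm tall, origin under its centre; a bystander
- mandrel: wooden cone standing on its wide end, 48 mm across, 170 mm tall, origin under its centre; a bystander
- hammer: hammer lying flat, 220 mm long; a bystander
- steel_block: steel bench block 75 x 75 x 30 mm, origin under its centre; a bystander
- dish: white dish 100 mm across, 30 mm tall, origin under its centre; a bystander
There are look-alikes about, which are no part of the job. Leave any pink look-alike of the canister alone.

How it is judged:
On the way, in this order (a step that is already met when the one before it is completed fails the run):
1. the canister stands upright on the bench, let go (angle between canister's own z axis and vertical below 0.06 rad and height (world z) of canister below 0.006 m and contact force between the fingers and canister below 0.05 N and linear speed of canister below 0.03 m/s), for 0.2 s.
2. the canister is in the port and pushed in against the spring until its lugs are under the rim (horizontal distance between canister and port below 0.006 m and z of canister in the frame of port below -0.0395 m and value of joint spring_plate above 0.0115 m), for 0.05 s.
At the end, for the whole second after the job is handed in: The canister is home in its catch: upright in the port within 5 mm of its axis and 0.08 rad, its foot 36 mm (give or take 2.5 mm) below the port, held there by the spring at rest and let go (horizontal distance between canister and port below 0.005 m and z of canister in the frame of port between -0.0385 and -0.0335 m and value of joint spring_plate above 0.0065 m and angle between canister's own z axis and vertical below 0.08 rad and linear speed of canister below 0.02 m/s and contact force between the fingers and canister below 0.05 N); the robot touches nothing.
It fails at once if a bystander is moved by more than 30 mm (distance of any of mug, tool_tin, jar, mandrel, hammer, steel_block, dish from where it was at the start of the episode above 0.03 m).
It also fails if it takes over 72 s, if anything falls off the work surface, if the arm or the gripper's body presses on something with over 40 N, if the wrist force passes 120 N, or if a joint passes its speed limit or range.

## Working session

There is one attempt and no reset: what is moved stays moved. The work goes in short steps, Python scripts to look and compute and a tool call to move; the robot and the scene stay as the last step left them, time stands still between calls to the robot, and variables do not carry over. Pictures are saved under pics/ and viewed, and the job is handed in when it is done.

Besides the shell and the picture viewer there is one more tool, called after "Request:" in YAML: its name, and indented under it one key for each argument. carry_out: Moves the arm, as the interface text tells. Its arguments: {"type":"object","properties":{"commands":{"type":"array"},"grip_force":{"type":"number"}},"required":["commands"]}

```bash
mkdir -p pics; python3 - <<'E'
from bench import r
import cv2
for n in("side","top"):
    cv2.imwrite(f"pics/{n}0.png",r.camera(n)); i=r.camera_info(n); print(n,i)
print(r.read_state())
E
```

```text
side {'fx': 445.45410756816466, 'fy': 445.45410756816466, 'cx': 275.03560770101666, 'cy': 213.21276128307906, 'origin': array([ 0.18630788, -1.03605266,  0.94298982]), 'rotation': array([ 0.88955615, -0.13442081,  0.06845753, -0.43120119])}
top {'fx': 401.5232254179466, 'fy': 401.5232254179466, 'cx': 276.4872887867692, 'cy': 207.47144726418227, 'origin': array([ 0.39132184, -0.01935437,  1.41327936]), 'rotation': array([-0.70092594,  0.71130282, -0.03683664,  0.03733883])}
{'time': 0.1, 'joint_positions': array([-1.15561671,  0.3327873 , -0.06465183,  1.46086259,  0.0215792 ,
        1.34988501, -0.08848081]), 'joint_vel': array([-4.80447208e-04, -2.69509210e-03, -5.69853422e-04, -2.65937016e-03,
       -1.53064032e-03,  4.05720957e-05, -6.54519459e-04]), 'joint_torque': array([ 2.02581105e-03, -6.24536848e+01,  2.48451205e-02, -3.90716743e+01,
       -6.13552518e-02,  3.65398068e-02,  8.04012507e-05]), 'ee_pos': array([0.26483309, 0.5657376 , 0.22184421]), 'eef_rot': array([ 8.43782991e-01,  5.36684147e-01, -5.12157906e-04,  3.56545599e-04]), 'ft_force': array([ 0.44461029, -1.04572419, -0.31397449]), 'torque': array([ 0.03020262, -0.0289896 ,  0.00180672]), 'width': 0.08711181453703123}
```

View pics/side0.png

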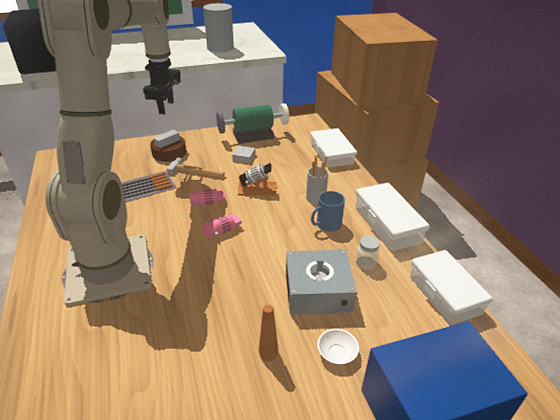

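View pics/top0.png

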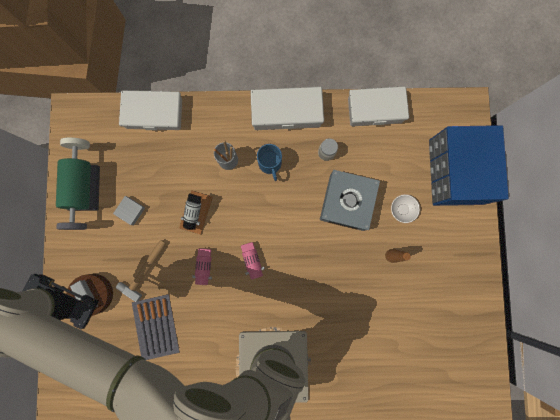

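The canister candidates in the top view are silver/black at (192,212) on a wooden cradle, dark pink at (203,265) and pink at (252,258). The silver one on the cradle fits the description. I'll confirm it in enlarged crops.

```bash
python3 - <<'E'
import cv2,numpy as np
a=cv2.imread("pics/top0.png");b=cv2.imread("pics/side0.png")
def cr(im,x,y,w,h,s): return cv2.resize(im[y:y+h,x:x+w],None,fx=s,fy=s,interpolation=cv2.INTER_CUBIC)
A=cr(a,160,180,64,64,6);B=cr(b,228,150,64,64,6)
cv2.imwrite("pics/can0.png",np.hstack([A,B]))
A=cr(a,310,165,80,75,5);B=cr(b,280,240,80,75,5)
cv2.imwrite("pics/ext0.png",np.hstack([A,B]))
E
```

```text
(no output)
```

View pics/can0.png

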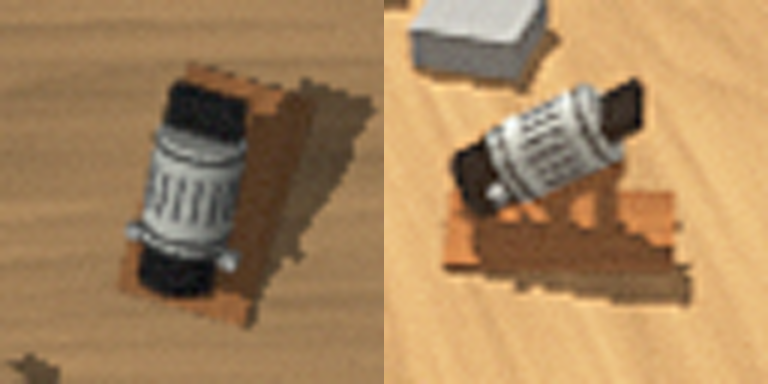

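View pics/ext0.png

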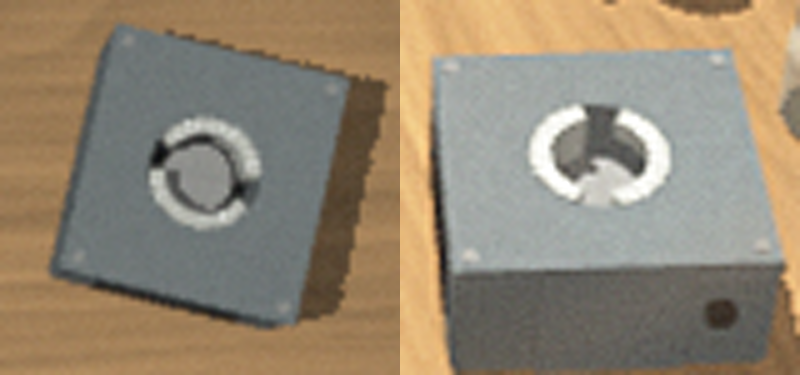

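```bash
cat > h.py <<'E'
import numpy as np,cv2
from scipy.spatial.transform import Rotation as R
from scipy.optimize import least_squares
from bench import r
I={n:r.camera_info(n) for n in("side","top")}
def ray(n,u,v):
    i=I[n];d=R.from_quat(i["rotation"]).apply([(u-i["cx"])/i["fx"],(v-i["cy"])/i["fy"],1]);return i["origin"],d
def plane(n,u,v,z):
    o,d=ray(n,u,v);return o+d*(z-o[2])/d[2]
def proj(n,p):
    i=I[n];c=R.from_quat(i["rotation"]).inv().apply(np.atleast_2d(p)-i["origin"]);return np.c_[i["fx"]*c[:,0]/c[:,2]+i["cx"],i["fy"]*c[:,1]/c[:,2]+i["cy"]]
def tri(p,q):
    (o1,d1),(o2,d2)=ray("top",*p),ray("side",*q)
    s=np.linalg.lstsq(np.c_[d1,-d2],o2-o1,rcond=None)[0];a,b=o1+d1*s[0],o2+d2*s[1];return (a+b)/2,np.linalg.norm(a-b)
E
python3 - <<'E'
from h import *
def ang(d): return np.degrees(np.arctan2(d[1],d[0]))
a=cv2.imread("pics/top0.png");b=cv2.imread("pics/side0.png")
l=[plane("top",160+(x-3)/6+.0,180+(y-3)/6,.048) for x,y in((133,232),(228,262))]
print("lugs",l,np.linalg.norm(l[0]-l[1]),"dir",ang(l[0]-l[1]),"mid",(l[0]+l[1])/2)
# bar top / foot centre in top view; both views
print("bar end top", plane("top",160+205/6,180+92/6,.0965+.0))
# ext: corners of top
for n,off,C in(("top",(310,165),((112,27),(347,75),(297,325),(52,272))),("side",(280,240),((32,58),(333,50),(382,265),(50,273)))):
    P=np.array([plane(n,off[0]+(x-2.5)/5,off[1]+(y-2.5)/5,.085) for x,y in C]);print(n,P[:,:2].round(4).tolist(),P.mean(0)[:2],[ang(P[(k+1)%4]-P[k]).round(1) for k in range(4)])
# ring mask
for n,box in(("top",(310,165,390,240)),("side",(280,240,360,315))):
    im=a if n=="top" else b;x0,y0,x1,y1=box
    g=im[y0:y1,x0:x1].min(2)
    m=(g>190).astype(np.uint8);N,L,S,Cc=cv2.connectedComponentsWithStats(m)
    print(n,[(S[k][4],Cc[k]+[x0,y0]) for k in range(1,N) if S[k][4]>15])
    ys,xs=np.nonzero(m);pts=np.stack([xs,ys],1)
    k=[(i) for i in range(1,N) if S[i][4]>8]
    pts=np.array([p for p in pts if L[p[1],p[0]] in k])
    W=np.array([plane(n,x+x0,y+y0,.085)[:2] for x,y in pts])
    c,rad=cv2.minEnclosingCircle(W.astype(np.float32)*1000);print("ring outer",c,rad)
    d=W*1000-c;th=np.degrees(np.arctan2(d[:,1],d[:,0]))%360
    h=np.histogram(th,bins=60,range=(0,360))[0];print(h.tolist())
E
```

```text
lugs [array([0.50323874, 0.30446769, 0.048     ]), array([0.48536303, 0.25035279, 0.048     ])] 0.056990903380480545 dir 71.72012490669408 mid [0.49430088 0.27741024 0.048     ]
bar end top [0.57443721 0.25235698 0.0965    ]
top [[0.6554, -0.2074], [0.6204, -0.3638], [0.4535, -0.3239], [0.491, -0.1628]] [ 0.55506451 -0.26447478] [np.float64(-102.6), np.float64(166.5), np.float64(76.9), np.float64(-15.2)]
side [[0.4938, -0.1709], [0.6586, -0.2144], [0.6155, -0.3686], [0.4523, -0.3242]] [ 0.55506519 -0.26953495] [np.float64(-14.8), np.float64(-105.6), np.float64(164.8), np.float64(74.8)]
top []Traceback (most recent call last):
  File "<stdin>", line 21, in <module>
cv2.error: OpenCV(4.12.0) /io/opencv/modules/imgproc/src/shapedescr.cpp:201: error: (-215:Assertion failed) count >= 0 && (depth == CV_32F || depth == CV_32S) in function 'minEnclosingCircle'
```

```bash
python3 - <<'E'
from h import *
for n,box in(("top",(335,183,365,215)),("side",(300,255,340,288))):
    im=cv2.imread(f"pics/{n}0.png");x0,y0,x1,y1=box
    g=im[y0:y1,x0:x1].min(2)
    # rectify: sample top plane on metric grid about guess centre by projecting points
    c0=np.array([.556,-.267]);
    gx,gy=np.meshgrid(np.arange(-50,51)*1e-3,np.arange(-50,51)*1e-3)
    P=np.c_[c0[0]+gx.ravel(),c0[1]+gy.ravel(),np.full(gx.size,.085)]
    uv=proj(n,P).astype(np.float32)
    s=cv2.remap(im.min(2),uv[:,0].reshape(gx.shape),uv[:,1].reshape(gx.shape),cv2.INTER_CUBIC)
    t,m=cv2.threshold(s,0,255,cv2.THRESH_OTSU);t=max(t,150)
    m=(s>t).astype(np.uint8)
    cv2.imwrite(f"pics/rect_{n}.png",cv2.resize(s,None,fx=4,fy=4))
    print(n,t,m.sum())
    ys,xs=np.nonzero(m);pts=np.c_[xs-50,ys-50].astype(np.float32)
    cnt=max(cv2.findContours(m,0,1)[0],key=len)
    c,rad=cv2.minEnclosingCircle(pts);print(np.array(c)/1000+c0,rad)
E
python3 -c "
import cv2,numpy as np
cv2.imwrite('pics/rect0.png',np.hstack([cv2.imread('pics/rect_%s.png'%n) for n in('top','side')]))"; cd pics
```

```text
top 150 1424
[ 0.5557193  -0.26652632] 37.52840042114258
side 188.0 2358
[ 0.5556466 -0.2682801] 38.74229049682617
```

View pics/rect0.png

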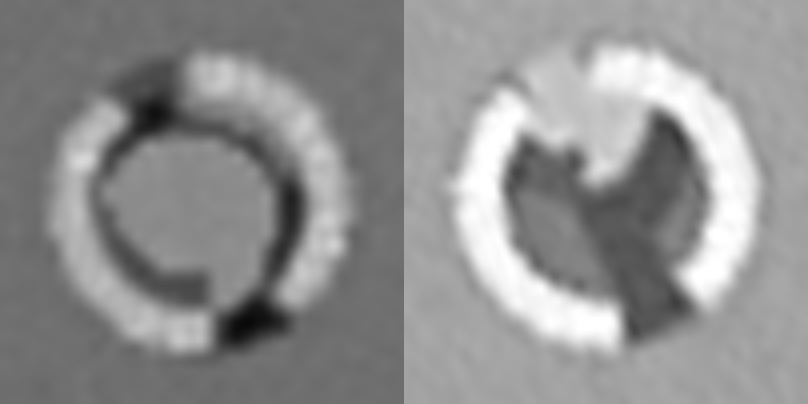

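```bash
cat >> h.py <<'E'
def canpts(x,y,yaw,z0=.036):
    # foot centre at (x,y)
    f=np.array([np.cos(yaw),np.sin(yaw),0]);l=np.array([-f[1],f[0],0]);a=f*np.cos(np.pi/6)+[0,0,.5]
    F=np.array([x,y,z0]);return F,f,l,a
def toolR(xaz,tilt=0,head=None):
    """tool x horizontal at azimuth xaz(deg); z tilted 'tilt' deg from down towards heading xaz-90 """
    xv=np.array([np.cos(np.radians(xaz)),np.sin(np.radians(xaz)),0]);f=np.array([xv[1],-xv[0],0])
    t=np.radians(tilt);z=np.sin(t)*f-np.cos(t)*np.array([0,0,1]);return R.from_matrix(np.c_[xv,np.cross(z,xv),z])
def row(p,Rt):
    s=r.read_state();R0=R.from_quat(s["eef_rot"]);d=R0.inv().apply(np.array(p)-s["ee_pos"])/.025
    w=np.degrees((R0.inv()*Rt).as_rotvec())/5;return np.r_[d,w].round(3).tolist()
def st():
    s=r.read_state();Rm=R.from_quat(s["eef_rot"]).as_matrix()
    print("t",round(s["time"],2),"tcp",s["ee_pos"].round(4),"xaz",np.degrees(np.arctan2(Rm[1,0],Rm[0,0])).round(2),"z",Rm[:,2].round(3),"F",s["ft_force"].round(2),"w",round(s["width"],4),"q",s["joint_positions"].round(2))
E
python3 - <<'E'
from h import *
T=np.array([[160+(x-3)/6,180+(y-3)/6] for x,y in((133,232),(228,262),(205,92))]);S=np.array([[270.3,167.5],[246.3,181.8]])
def pr(q):
    F,f,l,a=canpts(*q[:3]);h=q[3]
    e=F+.121*a; c=F+.024*a
    top=proj("top",[c+h*l,c-h*l,e]);si=proj("side",[e,c-h*l]);return top,si
def res(q):
    t,s=pr(q);return np.r_[(t-T).ravel(),(s-S).ravel(),(q[3]-.031)*1000]
o=least_squares(res,[.46,.28,-.3,.031]);F,f,l,a=canpts(*o.x[:3]);print(o.x,np.degrees(o.x[2]),res(o.x).round(1))
yaw=np.degrees(o.x[2])
# angular slot profile
for n,c in(("top",(.5557,-.2665)),("side",(.5556,-.2683))):
    im=cv2.imread(f"pics/{n}0.png").min(2).astype(np.float32);th=np.arange(0,360,3)
    v=0
    for rad in (.0315,.034):
        P=np.c_[c[0]+rad*np.cos(np.radians(th)),c[1]+rad*np.sin(np.radians(th)),0*th+.085];uv=proj(n,P).astype(np.float32)
        v=v+cv2.remap(im,uv[:,0][None],uv[:,1][None],1)[0]/2
    for lo in(40,220): print(n,lo,[(int(t),int(x)) for t,x in zip(th,v) if lo<=t<=lo+60])
g=F+.066*a; print("grasp pt",g,"xaz",yaw+90)
Rt=toolR(yaw+90,-12)
tcp=g+.019*Rt.as_matrix()[:,2]
print("tcp",tcp,"pre",row(tcp-Rt.as_matrix()[:,2]*.10,Rt))
st()
E
```

```text
[ 0.47530272  0.28382694 -0.31191943  0.03060923] -17.871666920084966 [-0.6 -0.4  0.6 -0.1  0.7  0.3 -0.3 -1.5 -0.   0.2 -0.4]
top 40 [(42, 172), (45, 166), (48, 145), (51, 111), (54, 71), (57, 44), (60, 30), (63, 23), (66, 22), (69, 21), (72, 24), (75, 31), (78, 44), (81, 70), (84, 104), (87, 148), (90, 174), (93, 177), (96, 181), (99, 186)]
top 220 [(222, 171), (225, 166), (228, 143), (231, 113), (234, 87), (237, 78), (240, 75), (243, 76), (246, 74), (249, 72), (252, 73), (255, 79), (258, 87), (261, 108), (264, 130), (267, 153), (270, 174), (273, 177), (276, 181), (279, 190)]
side 40 [(42, 240), (45, 226), (48, 176), (51, 122), (54, 86), (57, 80), (60, 86), (63, 88), (66, 89), (69, 88), (72, 88), (75, 87), (78, 89), (81, 133), (84, 200), (87, 232), (90, 245), (93, 247), (96, 249), (99, 249)]
side 220 [(222, 240), (225, 235), (228, 213), (231, 179), (234, 167), (237, 191), (240, 198), (243, 197), (246, 195), (249, 193), (252, 190), (255, 191), (258, 183), (261, 175), (264, 192), (267, 214), (270, 234), (273, 239), (276, 242), (279, 246)]
grasp pt [0.52970232 0.26628605 0.069     ] xaz 72.12833307991504
tcp [0.52594262 0.26749835 0.0504152 ] pre [-6.269, 15.342, 2.953, 2.397, -0.137, -1.439]
t 0.1 tcp [0.2648 0.5657 0.2218] xaz 64.92 z [-0.    -0.001 -1.   ] F [ 0.44 -1.05 -0.31] w 0.0871 q [-1.16  0.33 -0.06  1.46  0.02  1.35 -0.09]
```

Request:
carry_out:
  commands:
    - [[0,-6.27,15.34,2.0,2.4,-0.14,-1.44],[0,-6.27,15.34,2.0,2.4,-0.14,-1.44],[0,-6.27,15.34,2.0,2.4,-0.14,-1.44],[0,-6.27,15.34,2.0,2.4,-0.14,-1.44],[0,-6.27,15.34,2.0,2.4,-0.14,-1.44],[0,-6.27,15.34,2.0,2.4,-0.14,-1.44],[0,-6.27,15.34,2.0,2.4,-0.14,-1.44],[0,-6.27,15.34,2.95,2.4,-0.14,-1.44],[0,-6.27,15.34,2.95,2.4,-0.14,-1.44],[0,-6.27,15.34,2.95,2.4,-0.14,-1.44]]
  grip_force: 25

```text
time: 1.35
ee_pos: [0.5453, 0.2621, 0.1489]
eef_rot: [0.803, 0.586, -0.062, -0.085]
ft_force: [-0.0, 0.2, -0.2]
width: 0.0871
```

```bash
python3 - <<'E'
from h import *
st()
F,f,l,a=canpts(.4753,.2838,-.3119);Rt=toolR(72.13,-12);zt=Rt.as_matrix()[:,2]
tcp=F+.066*a+.019*zt;print(row(tcp,Rt),row(tcp-.1*zt,Rt))
a_=r.camera("top");b=r.camera("side")
cr=lambda im,x,y,w,h,s: cv2.resize(im[y:y+h,x:x+w],None,fx=s,fy=s,interpolation=cv2.INTER_CUBIC)
cv2.imwrite("pics/pre.png",np.hstack([cr(a_,130,160,120,100,3),cr(b,200,90,120,100,3)]))
E
```

```text
t 1.35 tcp [0.5453 0.2621 0.1489] xaz 72.22 z [-0.198  0.064 -0.978] F [-0.04  0.2  -0.2 ] w 0.0871 q [-0.53  0.46  0.12  1.47 -0.19  1.38  0.89]
[-0.032, 0.036, 4.022, -0.006, 0.001, 0.018] [-0.032, 0.034, 0.022, -0.006, 0.001, 0.018]
```

View pics/pre.png

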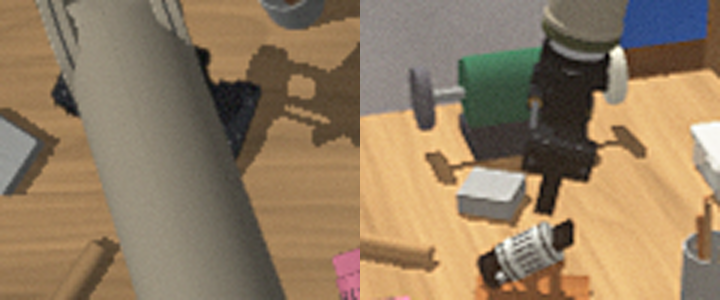

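The gripper is poised above the canister with its jaws across the flanks. Descending and closing.

Request:
carry_out:
  commands:
    - [[0,-0.03,0.03,1.5,0,0,0],[0,-0.03,0.03,3.0,0,0,0],[0,-0.03,0.03,4.0,0,0,0],[0,-0.03,0.03,4.0,0,0,0],[255,-0.03,0.03,4.0,0,0,0],[255,-0.03,0.03,4.0,0,0,0],[255,-0.03,0.03,4.0,0,0,0],[255,-0.03,0.03,4.0,0,0,0],[255,-0.03,0.03,4.0,0,0,0],[255,-0.03,0.03,4.0,0,0,0]]
  grip_force: 25

```text
time: 2.7
ee_pos: [0.5261, 0.2665, 0.0516]
eef_rot: [0.804, 0.586, -0.062, -0.084]
ft_force: [-3.0, -4.0, 5.1]
width: 0.0496
```

```bash
python3 - <<'E'
from h import *
st()
E
```

```text
t 2.7 tcp [0.5261 0.2665 0.0516] xaz 72.2 z [-0.198  0.063 -0.978] F [-2.96 -4.05  5.1 ] w 0.0496 q [-0.53  0.52  0.1   1.6  -0.21  1.19  0.91]
```

```bash
cat >> h.py <<'E'
# grip: foot & canister axes in tool frame, from pose at grip
def gripinfo():
    R0=R.from_quat([.804,.586,-.062,-.084]);F,f,l,a=canpts(.4753,.2838,-.3119)
    return R0.inv().apply(F-[.5261,.2665,.0516]),R0.inv().apply(a)
E
python3 - <<'E'
from h import *
s=r.read_state();print(gripinfo())
R0=toolR(72.2,-12);print("lift",row(s["ee_pos"]+[0,0,.12],R0))
E
```

```text
(array([ 0.00094399, -0.04925003,  0.02639761]), array([-0.00139976,  0.7433659 , -0.66888353]))
lift [-0.003, -0.998, -4.695, -0.0, 0.008, -0.001]
```

Request:
carry_out:
  commands:
    - [[255,0,-0.25,-1.2,0,0,0],[255,0,-0.6,-2.8,0,0,0],[255,0,-1.0,-4.7,0,0,0],[255,0,-1.0,-4.7,0,0,0],[255,0,-1.0,-4.7,0,0,0]]

```text
time: 3.32
ee_pos: [0.5256, 0.2664, 0.1705]
eef_rot: [0.804, 0.586, -0.063, -0.084]
ft_force: [0.3, 0.5, -4.6]
width: 0.0494
```

```bash
python3 - <<'E'
from h import *
st()
fo,ax=gripinfo()
for zz in (.05,.0):
    Rt=toolR(90,48);p=np.array([.48,.06,zz])-Rt.apply(fo);print(p,Rt.apply(ax),row(p,Rt))
b=r.camera("side");cv2.imwrite("pics/lift.png",cv2.resize(b[60:260,150:400],None,fx=3,fy=3))
E
```

```text
t 3.33 tcp [0.5256 0.2664 0.1705] xaz 72.2 z [-0.199  0.062 -0.978] F [ 0.27  0.47 -4.6 ] w 0.0494 q [-0.55  0.41  0.11  1.49 -0.19  1.41  0.87]
[0.49333746 0.05905601 0.10426335] [ 3.31544811e-04 -1.39975925e-03  9.99998965e-01] [-8.286, 1.832, 2.334, -11.914, 1.169, -3.538]
[0.49333746 0.05905601 0.05426335] [ 3.31544811e-04 -1.39975925e-03  9.99998965e-01] [-8.283, 2.25, 4.29, -11.914, 1.169, -3.538]
```

View pics/lift.png

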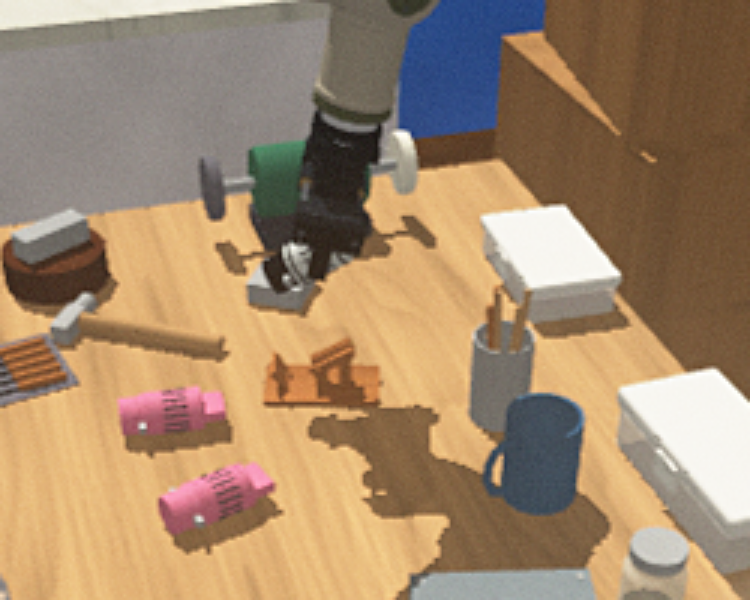

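Request:
carry_out:
  commands:
    - [[255,-2.0,0.2,0,-2,0.2,-0.6],[255,-4.0,0.4,0,-4,0.4,-1.2],[255,-6.0,0.9,0.5,-6,0.6,-1.8],[255,-8.29,1.4,1.2,-8,0.8,-2.4],[255,-8.29,1.83,2.0,-10,1.0,-3.0],[255,-8.29,1.83,2.33,-11.91,1.17,-3.54],[255,-8.29,1.83,2.33,-11.91,1.17,-3.54],[255,-8.29,1.83,2.33,-11.91,1.17,-3.54],[255,-8.29,1.83,2.33,-11.91,1.17,-3.54],[255,-8.29,1.83,2.33,-11.91,1.17,-3.54]]

```text
time: 4.62
ee_pos: [0.516, 0.0935, 0.1372]
eef_rot: [0.662, 0.662, 0.272, 0.221]
ft_force: [0.1, 0.7, -2.8]
width: 0.0494
```

```bash
python3 - <<'E'
from h import *
st()
fo,ax=gripinfo()
s=r.read_state();Rc=R.from_quat(s["eef_rot"]);print("foot",s["ee_pos"]+Rc.apply(fo),"axis",Rc.apply(ax))
b=r.camera("side");cv2.imwrite("pics/up.png",cv2.resize(b[110:260,200:400],None,fx=4,fy=4))
E
```

```text
t 4.62 tcp [0.516  0.0935 0.1372] xaz 91.43 z [ 0.654  0.067 -0.754] F [ 0.15  0.71 -2.85] w 0.0494 q [ 0.67 -0.28 -0.94  2.4  -0.36  0.22  1.55]
foot [0.49595364 0.09743709 0.08517217] axis [ 0.12486307 -0.06539582  0.99001647]
```

View pics/up.png

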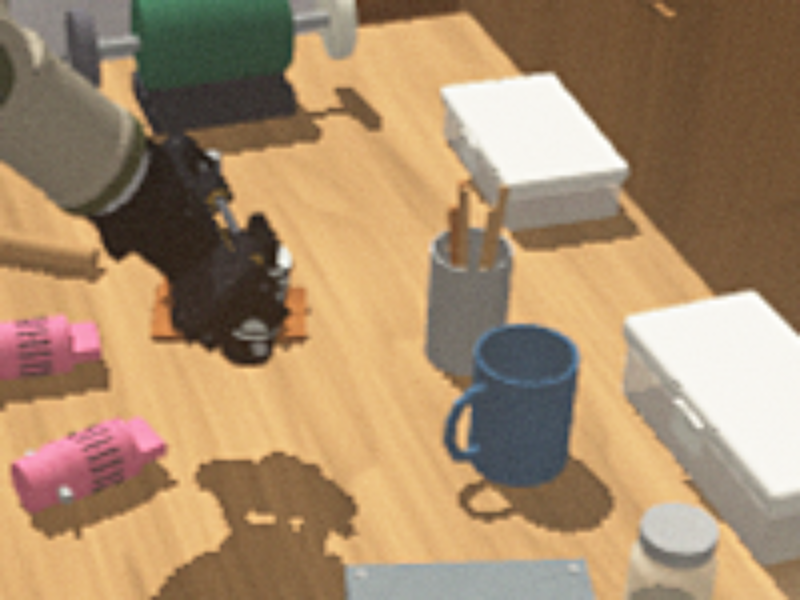

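```bash
python3 - <<'E'
from h import *
for n,u,v,z in(("block",128,210,.03),("tin",226,157,.1),("mug",269,158,.1),("hammerhead",128,292,.02),("hammerend",163,245,.02),("green",75,185,.05),("box",150,110,.05),("cradle",203,213,.01)): print(n,plane("top",u,v,z).round(3))
fo,ax=gripinfo()
for zz in (.08,.0):
    Rt=toolR(90+35.6,48);p=np.array([.60,.43,zz])-Rt.apply(fo);print(p,Rt.apply(ax),row(p,Rt))
s=r.read_state();R0=R.from_quat(s["eef_rot"]);print(R0.inv().as_matrix()/.025)
E
```

```text
block [0.536 0.495 0.03 ]
tin [0.701 0.146 0.1  ]
mug [0.696 0.003 0.1  ]
hammerhead [0.255 0.492 0.02 ]
hammerend [0.413 0.375 0.02 ]
green [0.623 0.672 0.05 ]
box [0.885 0.419 0.05 ]
cradle [0.523 0.239 0.01 ]
[0.61139422 0.43699648 0.13426335] [ 1.08441135e-03 -9.45145463e-04  9.99998965e-01] [13.635, 2.462, 3.467, -1.125, 4.275, -5.4]
[0.61139422 0.43699648 0.05426335] [ 1.08441135e-03 -9.45145463e-04  9.99998965e-01] [13.423, 0.366, 5.876, -1.125, 4.275, -5.4]
[[ -0.9500595   39.9007053    2.65162286]
 [ 30.20751526  -1.02190379  26.20041477]
 [ 26.2031183    2.62477227 -30.10825737]]
```

```bash
python3 - <<'E'
from h import *
fo,ax=gripinfo()
for q in ((.57,.25,.14),(.625,.42,.12),(.625,.42,.06)):
    Rt=toolR(90+33.9,48);p=np.array(q)-Rt.apply(fo);print(p,row(p,Rt))
E
```

```text
[0.58159676 0.25665538 0.19426335] [6.627, 3.318, 0.407, -1.14, 4.035, -5.159]
[0.63659676 0.42665538 0.17426335] [13.304, 4.282, 2.896, -1.14, 4.035, -5.159]
[0.63659676 0.42665538 0.11426335] [13.145, 2.71, 4.703, -1.14, 4.035, -5.159]
```

Request:
carry_out:
  commands:
    - [[255,1.5,1.5,0.2,0,0,0],[255,3.5,3.0,0.4,0,1.0,-1.3],[255,5.0,3.3,0.4,0,2.0,-2.6],[255,6.6,3.3,0.4,-1.14,3.0,-3.9],[255,8.8,3.6,1.2,-1.14,4.03,-5.16],[255,11.0,4.0,2.0,-1.14,4.03,-5.16],[255,13.3,4.28,2.9,-1.14,4.03,-5.16],[255,13.3,4.28,2.9,-1.14,4.03,-5.16],[255,13.3,4.28,2.9,-1.14,4.03,-5.16],[255,13.3,4.28,2.9,-1.14,4.03,-5.16],[255,13.3,4.28,2.9,-1.14,4.03,-5.16]]

```text
time: 6.05
ee_pos: [0.6339, 0.4303, 0.171]
eef_rot: [0.428, 0.808, 0.358, 0.19]
ft_force: [0.3, 0.8, -3.6]
width: 0.0493
```

```bash
python3 - <<'E'
from h import *
st()
fo,ax=gripinfo()
s=r.read_state();Rc=R.from_quat(s["eef_rot"]);print("foot",s["ee_pos"]+Rc.apply(fo),"axis",Rc.apply(ax))
b=r.camera("side");cv2.imwrite("pics/up2.png",cv2.resize(b[60:240,180:400],None,fx=3.5,fy=3.3))
E
```

```text
t 6.05 tcp [0.6339 0.4303 0.171 ] xaz 124.21 z [ 0.613  0.416 -0.672] F [ 0.26  0.75 -3.62] w 0.0493 q [-0.42  0.26 -0.3   1.94  0.85  0.18  0.71]
foot [0.62223364 0.42339966 0.11682376] axis [0.00364157 0.00243458 0.99999041]
```

View pics/up2.png

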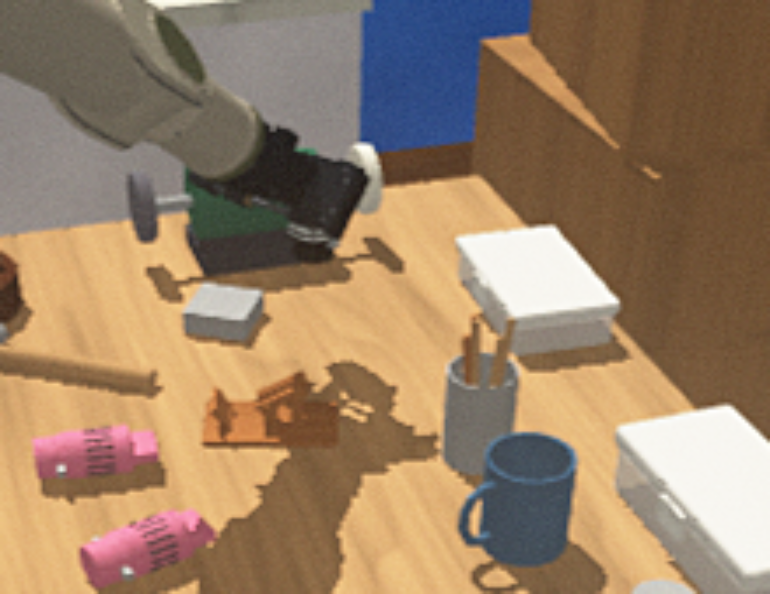

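```bash
python3 - <<'E'
from h import *
fo,ax=gripinfo()
for q in ((.625,.42,.06),(.625,.42,.01),(.625,.42,-.003)):
    Rt=toolR(90+33.9,48);p=np.array(q)-Rt.apply(fo);print(p,row(p,Rt))
E
```

```text
[0.63659676 0.42665538 0.11426335] [-0.086, -1.667, 1.554, -0.049, -0.012, 0.035]
[0.63659676 0.42665538 0.06426335] [-0.083, -3.148, 2.899, -0.049, -0.012, 0.035]
[0.63659676 0.42665538 0.05126335] [-0.082, -3.533, 3.249, -0.049, -0.012, 0.035]
```

Request:
carry_out:
  commands:
    - [[255,-0.08,-0.8,0.8,-0.05,0,0],[255,-0.08,-1.67,1.55,-0.05,0,0],[255,-0.08,-2.4,2.2,-0.05,0,0],[255,-0.08,-3.05,2.8,-0.05,0,0],[255,-0.08,-3.05,2.8,-0.05,0,0],[255,-0.08,-3.05,2.8,-0.05,0,0]]

```text
time: 6.85
ee_pos: [0.6361, 0.4235, 0.0644]
eef_rot: [0.43, 0.807, 0.357, 0.191]
ft_force: [0.1, 0.4, -3.8]
width: 0.0496
```

```bash
python3 - <<'E'
from h import *
st()
fo,ax=gripinfo()
s=r.read_state();Rc=R.from_quat(s["eef_rot"]);print("foot",s["ee_pos"]+Rc.apply(fo),"axis",Rc.apply(ax))
for q in ((.625,.42,.01),(.625,.42,-.003),(.625,.42,-.01)):
    Rt=toolR(90+33.9,48);p=np.array(q)-Rt.apply(fo);print(row(p,Rt))
E
```

```text
t 6.85 tcp [0.6361 0.4235 0.0644] xaz 123.91 z [ 0.614  0.412 -0.673] F [ 0.12  0.42 -3.75] w 0.0496 q [-0.34  0.44 -0.38  1.99  2.12  0.21 -0.51]
foot [0.62427247 0.4166624  0.01024431] axis [0.00456358 0.00262085 0.99998615]
[0.092, 0.054, 0.07, -0.056, 0.007, 0.009]
[0.093, -0.331, 0.42, -0.056, 0.007, 0.009]
[0.093, -0.538, 0.608, -0.056, 0.007, 0.009]
```

Request:
carry_out:
  commands:
    - [[255,0,-0.06,0.054,0,0,0],[255,0,-0.12,0.108,0,0,0],[255,0,-0.18,0.162,0,0,0],[255,0,-0.22,0.2,0,0,0],[255,0,-0.22,0.2,0,0,0]]

```text
time: 7.48
ee_pos: [0.6359, 0.4237, 0.057]
eef_rot: [0.43, 0.807, 0.357, 0.191]
ft_force: [-0.0, 0.0, -3.3]
width: 0.0496
```

```bash
python3 - <<'E'
from h import *
st()
b=r.camera("side");cv2.imwrite("pics/low.png",cv2.resize(b[90:200,210:350],None,fx=5,fy=5))
E
```

```text
t 7.47 tcp [0.6359 0.4237 0.057 ] xaz 123.92 z [ 0.614  0.412 -0.673] F [-0.01  0.   -3.29] w 0.0496 q [-0.32  0.46 -0.41  1.99  2.16  0.23 -0.53]
```

View pics/low.png

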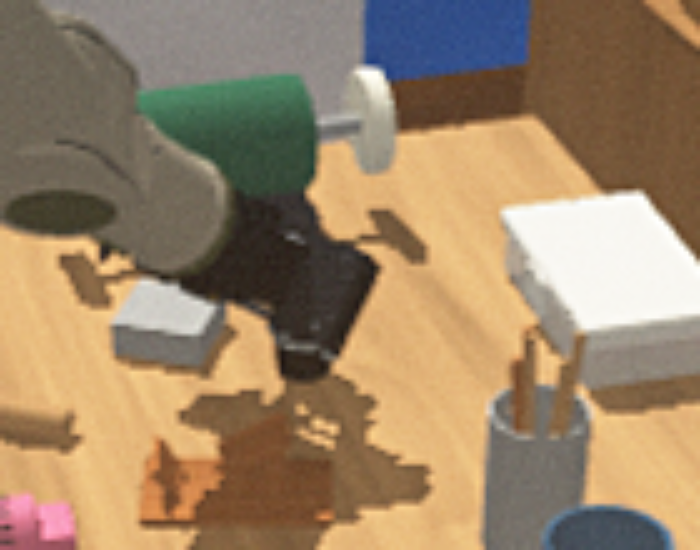

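Request:
carry_out:
  commands:
    - [[255,0,-0.03,0.027,0,0,0],[255,0,-0.06,0.054,0,0,0],[255,0,-0.09,0.081,0,0,0],[255,0,-0.09,0.081,0,0,0]]

```text
time: 8.02
ee_pos: [0.6359, 0.4235, 0.0538]
eef_rot: [0.43, 0.807, 0.357, 0.191]
ft_force: [-0.7, 0.5, -2.8]
width: 0.0494
```

```bash
python3 - <<'E'
from h import *
st()
E
```

```text
t 8.03 tcp [0.6359 0.4235 0.0538] xaz 123.91 z [ 0.614  0.412 -0.673] F [-0.7   0.52 -2.8 ] w 0.0494 q [-0.31  0.47 -0.42  1.99  2.17  0.23 -0.54]
```

Just beginning to touch, so I'll press slightly further.

Request:
carry_out:
  commands:
    - [[255,0,-0.03,0.027,0,0,0],[255,0,-0.05,0.045,0,0,0],[255,0,-0.05,0.045,0,0,0]]

```text
time: 8.4
ee_pos: [0.6366, 0.424, 0.0535]
eef_rot: [0.43, 0.807, 0.357, 0.191]
ft_force: [-4.2, -3.6, 6.0]
width: 0.0492
```

```bash
python3 - <<'E'
from h import *
st()
E
```

```text
t 8.4 tcp [0.6366 0.424  0.0535] xaz 123.91 z [ 0.616  0.413 -0.671] F [-4.15 -3.56  6.  ] w 0.0492 q [-0.31  0.47 -0.42  1.99  2.18  0.24 -0.54]
```

Request:
carry_out:
  commands:
    - [[255,0,0,0,0,0,0],[0,0,0,0,0,0,0],[0,0,0,0,0,0,0],[0,0,0,0,0,0,0],[0,0,0,0,0,0,0],[0,0,0,-1.0,0,0,0],[0,0,0,-2.5,0,0,0],[0,0,0,-4.0,0,0,0],[0,0,0,-5.0,0,0,0],[0,0,0,-5.0,0,0,0]]

```text
time: 9.65
ee_pos: [0.5595, 0.3728, 0.1392]
eef_rot: [0.429, 0.806, 0.359, 0.192]
ft_force: [-0.3, -0.4, -0.2]
width: 0.087
```

```bash
python3 - <<'E'
from h import *
st()
b=r.camera("side");t=r.camera("top")
cr=lambda im,x,y,w,h,s: cv2.resize(im[y:y+h,x:x+w],None,fx=s,fy=s,interpolation=cv2.INTER_CUBIC)
cv2.imwrite("pics/s1.png",b);cv2.imwrite("pics/t1.png",t)
cv2.imwrite("pics/rel.png",np.hstack([cr(t,100,110,120,120,3.3),cr(b,230,90,120,120,3.3)]))
E
```

```text
t 9.65 tcp [0.5595 0.3728 0.1392] xaz 123.91 z [ 0.617  0.414 -0.669] F [-0.26 -0.43 -0.16] w 0.087 q [-0.53  0.11 -0.17  2.2   1.59  0.09 -0.07]
```

View pics/rel.png

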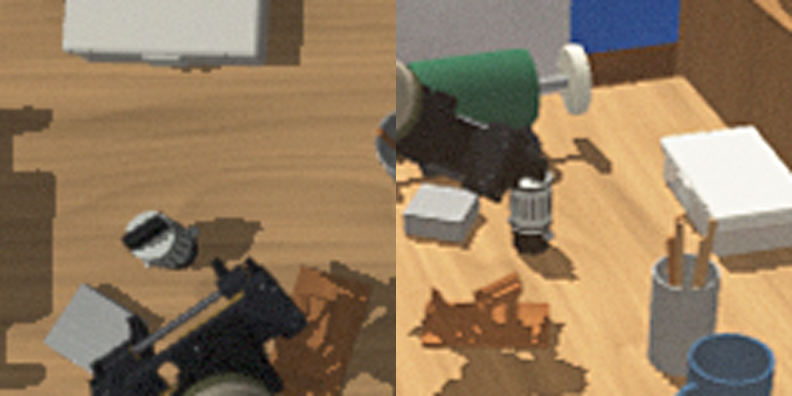

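```bash
python3 - <<'E'
from h import *
fo,ax=gripinfo()
R1=R.from_quat([.43,.807,.357,.191]);print("foot from grip",np.array([.6362,.4237,.0535])+R1.apply(fo),R1.apply(ax))
t=cv2.imread("pics/t1.png");b=cv2.imread("pics/s1.png")
x0,y0,w,h=132,168,34,30
g=t[y0:y0+h,x0:x0+w].max(2);m=(g<55).astype(np.uint8)
N,L,S,C=cv2.connectedComponentsWithStats(m)
for k in range(1,N):
    if S[k][4]>15:
        p=np.argwhere(L==k)[:,::-1]+[x0,y0];rc=cv2.minAreaRect(p.astype(np.float32));W=np.array([plane("top",u,v,.121)[:2] for u,v in p]);e,V=np.linalg.eigh(np.cov(W.T));print(S[k],rc,W.mean(0),"az",np.degrees(np.arctan2(V[1,1],V[0,1])))
for p in((.55,.36,.30),): print("row up",row(p,toolR(33.9,0)),row(p,toolR(123.9,0)),row(p,toolR(123.9,48)))
E
```

```text
foot from grip [ 0.62445303  0.41687108 -0.00070945] [0.00375481 0.00234436 0.9999902 ]
[ 6  8 13  9 65] ((143.76922607421875, 180.15383911132812), (4.992301940917969, 12.75810432434082), 56.3099365234375) [0.62356709 0.41183222] az 119.44719894299354
[21 14  7  9 20] ((157.0730438232422, 186.98313903808594), (3.7099928855895996, 9.433980941772461), 32.0053825378418) [0.6003505  0.36768335] az 151.22444863933794
row up [-0.224, 4.407, -4.814, 7.494, -7.467, 16.871] [-0.224, 4.407, -4.814, 9.573, 0.018, 0.021] [-0.224, 4.407, -4.814, -0.027, 0.007, 0.026]
```

Request:
carry_out:
  commands:
    - [[0,-0.2,1.5,-1.8,0,0,0],[0,-0.2,3.0,-3.4,1.0,0,0],[0,-0.2,4.4,-4.8,3.0,0,0],[0,-0.2,4.4,-4.8,5.0,0,0],[0,-0.2,4.4,-4.8,7.0,0,0],[0,-0.2,4.4,-4.8,9.57,0,0],[0,-0.2,4.4,-4.8,9.57,0,0],[0,-0.2,4.4,-4.8,9.57,0,0]]

```text
time: 10.75
ee_pos: [0.5517, 0.3593, 0.3009]
eef_rot: [0.474, 0.88, 0.019, 0.018]
ft_force: [2.4, 0.1, -0.1]
width: 0.0869
```

```bash
python3 - <<'E'
from h import *
st()
p=(.6245,.415,.23)
for a in (33.9,-146.1): print(row(p,toolR(a,0)))
E
```

```text
t 10.75 tcp [0.5517 0.3593 0.3009] xaz 123.37 z [ 0.05   0.016 -0.999] F [ 2.44  0.09 -0.06] w 0.0869 q [-0.4   0.37 -0.36  1.27  0.15  1.48  1.41]
[0.299, 3.513, 3.01, 0.582, -0.318, 17.893]
[0.299, 3.513, 3.01, 0.319, 0.584, -18.098]
```

Request:
carry_out:
  commands:
    - [[0,0.1,0.5,0,0.1,0,2],[0,0.2,1.5,0,0.3,0,4],[0,0.3,2.5,0,0.5,-0.2,6],[0,0.3,3.5,1.0,0.58,-0.3,8],[0,0.3,3.5,2.0,0.58,-0.32,10],[0,0.3,3.5,2.5,0.58,-0.32,12],[0,0.3,3.5,2.5,0.58,-0.32,14],[0,0.3,3.5,2.5,0.58,-0.32,16],[0,0.3,3.5,2.5,0.58,-0.32,17.89],[0,0.3,3.5,2.5,0.58,-0.32,17.89],[0,0.3,3.5,2.5,0.58,-0.32,17.89]]

```text
time: 12.12
ee_pos: [0.6243, 0.4138, 0.2415]
eef_rot: [0.956, 0.292, -0.0, 0.001]
ft_force: [-0.3, 1.1, -0.3]
width: 0.0871
```

```bash
python3 - <<'E'
from h import *
st()
b=r.camera("side");t=r.camera("top")
cr=lambda im,x,y,w,h,s: cv2.resize(im[y:y+h,x:x+w],None,fx=s,fy=s,interpolation=cv2.INTER_CUBIC)
cv2.imwrite("pics/s2.png",b);cv2.imwrite("pics/t2.png",t)
cv2.imwrite("pics/reg.png",np.hstack([cr(t,115,140,80,80,5),cr(b,235,90,80,80,5)]))
for c in((.6245,.417),(.6236,.412)):
    print(c,"exp bar top/foot in side px",proj("side",[[*c,.121],[*c,0]]).round(1).tolist(),proj("top",[[*c,.121],[*c,0]]).round(1).tolist())
E
```

```text
t 12.12 tcp [0.6243 0.4138 0.2415] xaz 34.0 z [ 0.    -0.003 -1.   ] F [-0.34  1.09 -0.26] w 0.0871 q [-0.6   0.62 -0.09  1.01  0.05  1.51 -0.08]
(0.6245, 0.417) exp bar top/foot in side px [[269.8, 136.4], [269.9, 163.5]] [[142.3, 179.8], [153.6, 185.7]]
(0.6236, 0.412) exp bar top/foot in side px [[270.0, 137.0], [270.0, 164.1]] [[143.8, 180.1], [155.0, 186.0]]
```

View pics/reg.png

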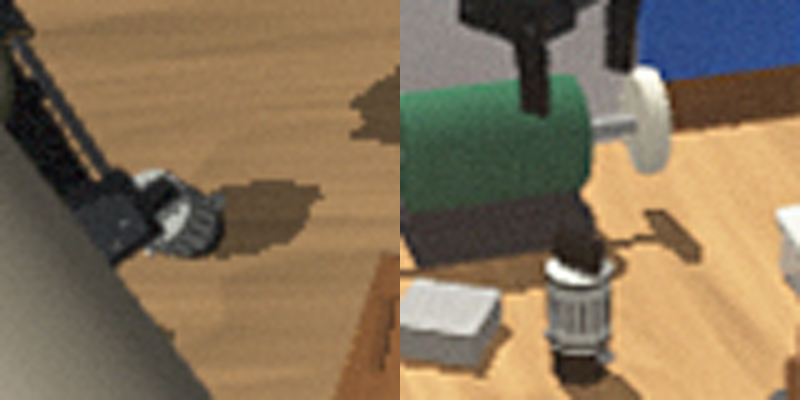

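Request:
carry_out:
  commands:
    - [[0,0,0,2.0,0,0,0],[0,0,0,4.0,0,0,0],[0,0,0,5.3,0,0,0],[0,0,0,5.7,0,0,0],[0,0,0,5.7,0,0,0],[255,0,0,5.7,0,0,0],[255,0,0,5.7,0,0,0],[255,0,0,5.7,0,0,0],[255,0,0,5.7,0,0,0],[255,0,0,5.7,0,0,0],[255,0,0,5.7,0,0,0],[255,0,0,5.7,0,0,0]]
  grip_force: 40

```text
time: 13.72
ee_pos: [0.624, 0.414, 0.0996]
eef_rot: [0.956, 0.292, -0.0, 0.001]
ft_force: [-0.2, -0.3, -0.7]
width: 0.0247
```

```bash
python3 - <<'E'
from h import *
st()
b=r.camera("side");t=r.camera("top")
cr=lambda im,x,y,w,h,s: cv2.resize(im[y:y+h,x:x+w],None,fx=s,fy=s,interpolation=cv2.INTER_CUBIC)
cv2.imwrite("pics/reg2.png",np.hstack([cr(t,115,140,80,80,5),cr(b,235,90,80,80,5)]))
s=r.read_state();print(row(s["ee_pos"]+[0,0,.16],toolR(34,0)))
E
```

```text
t 13.72 tcp [0.624  0.414  0.0996] xaz 33.99 z [ 0.    -0.002 -1.   ] F [-0.18 -0.26 -0.68] w 0.0247 q [-0.59  0.68 -0.09  1.21  0.06  1.25 -0.09]
[-0.003, 0.008, -6.4, 0.015, 0.006, -0.002]
```

View pics/reg2.png

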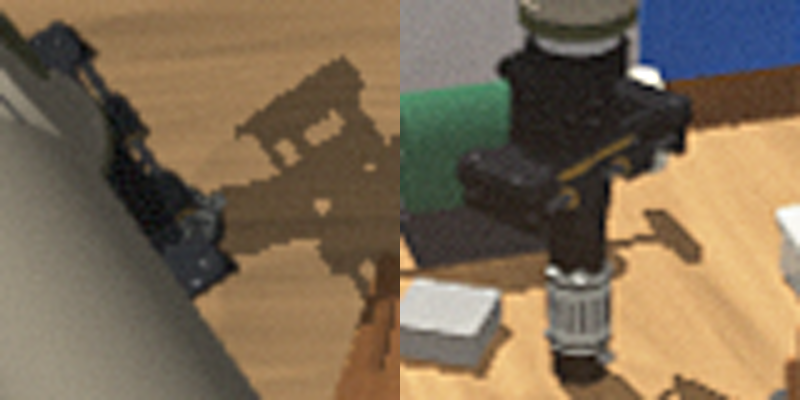

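Request:
carry_out:
  commands:
    - [[255,0,0,0.05,0,0,0],[255,0,0,0.05,0,0,0],[255,0,0,0.05,0,0,0],[255,0,0,0.05,0,0,0]]

```text
time: 14.32
ee_pos: [0.6243, 0.4142, 0.0992]
eef_rot: [0.956, 0.292, 0.0, 0.001]
ft_force: [-0.4, -0.5, 5.8]
width: 0.0138
```

```bash
python3 - <<'E'
from h import *
st()
E
```

```text
t 14.32 tcp [0.6243 0.4142 0.0992] xaz 33.98 z [ 0.001 -0.001 -1.   ] F [-0.43 -0.45  5.82] w 0.0138 q [-0.59  0.68 -0.09  1.21  0.06  1.25 -0.09]
```

Request:
carry_out:
  commands:
    - [[255,0,0,-1.5,0,0,0],[255,0,0,-3.5,0,0,0],[255,0,0,-5.5,0,0,0],[255,0,0,-6.8,0,0,0],[255,0,0,-6.8,0,0,0],[255,0,0,-6.8,0,0,0]]

```text
time: 15.08
ee_pos: [0.6236, 0.414, 0.2665]
eef_rot: [0.956, 0.292, -0.001, 0.001]
ft_force: [-0.4, -0.1, -3.6]
width: 0.0138
```

```bash
python3 - <<'E'
from h import *
st()
print(row([.5556,-.2675,.27],toolR(-22.7)),row([.52,.05,.27],toolR(5)))
E
```

```text
t 15.07 tcp [0.6236 0.414  0.2665] xaz 33.99 z [-0.002 -0.003 -1.   ] F [-0.42 -0.1  -3.55] w 0.0138 q [-0.6   0.62 -0.08  0.97  0.05  1.56 -0.08]
[-17.493, 21.082, -0.056, 0.032, 0.023, 11.338] [-11.574, 9.756, -0.09, 0.025, 0.029, 5.798]
```

Request:
carry_out:
  commands:
    - [[255,-2.0,1.7,0,0,0,1.0],[255,-4.0,3.4,0,0,0,2.0],[255,-6.0,5.2,0,0,0,3.0],[255,-8.0,7.0,0,0,0,4.2],[255,-10.0,8.8,0,0,0,5.2],[255,-12.0,10.5,0,0,0,6.2],[255,-13.5,12.4,0,0,0,7.2],[255,-14.5,14.4,0,0,0,8.2],[255,-15.5,16.4,0,0,0,9.2],[255,-16.5,18.4,0,0,0,10.2],[255,-17.2,20.2,0,0,0,11.0],[255,-17.5,21.08,-0.05,0,0,11.34]]

```text
time: 16.58
ee_pos: [0.5538, -0.2708, 0.2671]
eef_rot: [0.98, -0.2, -0.003, 0.002]
ft_force: [0.7, 0.8, -3.0]
width: 0.0138
```

```bash
python3 - <<'E'
from h import *
st()
print(row([.5556,-.2675,.27],toolR(-22.7)),row([.5556,-.2675,.20],toolR(-22.7)))
b=r.camera("side");t=r.camera("top")
cr=lambda im,x,y,w,h,s: cv2.resize(im[y:y+h,x:x+w],None,fx=s,fy=s,interpolation=cv2.INTER_CUBIC)
cv2.imwrite("pics/ov.png",np.hstack([cr(t,300,140,110,110,3.6),cr(b,260,170,110,110,3.6)]))
E
```

```text
t 16.57 tcp [ 0.5538 -0.2708  0.2671] xaz -23.03 z [-0.006 -0.003 -1.   ] F [ 0.72  0.82 -2.97] w 0.0138 q [ 0.08  0.3   0.38  1.43 -0.11  1.43  0.06]
[0.015, -0.148, -0.118, 0.058, 0.048, -0.066] [0.026, -0.162, 2.682, 0.058, 0.048, -0.066]
```

View pics/ov.png

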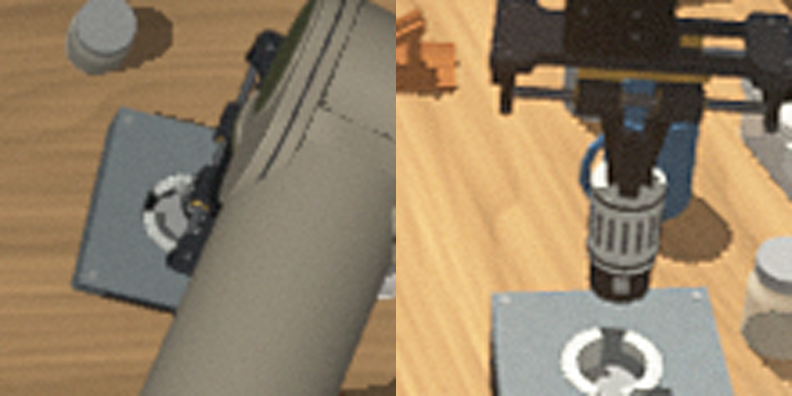

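```bash
python3 - <<'E'
from h import *
b=r.camera("side");cv2.imwrite("pics/s3.png",b)
s=r.read_state();p=s["ee_pos"];Rm=R.from_quat(s["eef_rot"])
for h in (.095,.07,.05,.03,.01): print(h,proj("side",[p+Rm.apply([0,0,.0992-h])]).round(1))
for v in range(222,252,3): print(v,b[v,306:340].max(1).tolist())
cv2.imwrite("pics/ov2.png",cv2.resize(b[205:295,290:360],None,fx=8,fy=6.5,interpolation=cv2.INTER_CUBIC))
E
```

```text
0.095 [[323.7 218.7]]
0.07 [[322.9 226.6]]
0.05 [[322.3 232.8]]
0.03 [[321.7 238.8]]
0.01 [[321.1 244.7]]
222 [218, 218, 225, 232, 237, 186, 85, 74, 79, 115, 126, 128, 127, 137, 149, 118, 54, 44, 58, 52, 49, 81, 137, 138, 112, 121, 141, 144, 118, 78, 88, 87, 90, 88]
225 [233, 222, 216, 222, 229, 231, 222, 173, 130, 113, 70, 68, 132, 165, 143, 150, 134, 127, 130, 123, 135, 149, 144, 148, 137, 132, 102, 83, 82, 89, 89, 92, 87, 83]
228 [229, 231, 229, 221, 216, 221, 233, 195, 106, 130, 132, 141, 150, 138, 125, 105, 80, 77, 78, 70, 75, 73, 90, 102, 125, 151, 146, 112, 77, 85, 83, 88, 89, 85]
231 [229, 227, 229, 232, 226, 223, 210, 135, 93, 117, 81, 112, 146, 106, 88, 135, 142, 137, 129, 139, 143, 118, 124, 149, 113, 94, 105, 81, 91, 118, 134, 131, 127, 132]
234 [232, 228, 228, 228, 234, 232, 233, 168, 107, 118, 90, 142, 139, 86, 105, 152, 137, 89, 103, 149, 134, 92, 112, 150, 104, 105, 129, 95, 111, 118, 123, 125, 123, 119]
237 [236, 235, 233, 227, 228, 235, 195, 117, 145, 116, 94, 142, 118, 71, 111, 157, 118, 72, 116, 151, 120, 76, 126, 137, 93, 111, 134, 109, 128, 128, 118, 120, 126, 125]
240 [229, 233, 234, 233, 231, 231, 226, 152, 73, 120, 143, 152, 149, 149, 146, 150, 123, 110, 135, 150, 133, 114, 139, 147, 145, 116, 124, 138, 115, 113, 122, 121, 121, 113]
243 [225, 228, 230, 232, 234, 231, 240, 190, 64, 111, 127, 92, 81, 63, 76, 112, 128, 134, 129, 111, 83, 78, 76, 83, 90, 142, 209, 230, 231, 231, 230, 237, 239, 237]
246 [226, 224, 226, 228, 231, 233, 243, 196, 30, 48, 56, 52, 51, 40, 56, 84, 95, 83, 81, 62, 48, 45, 46, 36, 124, 217, 227, 210, 210, 217, 219, 217, 225, 224]
249 [236, 232, 223, 225, 225, 232, 245, 199, 56, 43, 55, 55, 52, 50, 98, 132, 133, 130, 99, 44, 51, 46, 54, 33, 175, 242, 228, 220, 218, 211, 211, 214, 209, 206]
```

View pics/ov2.png

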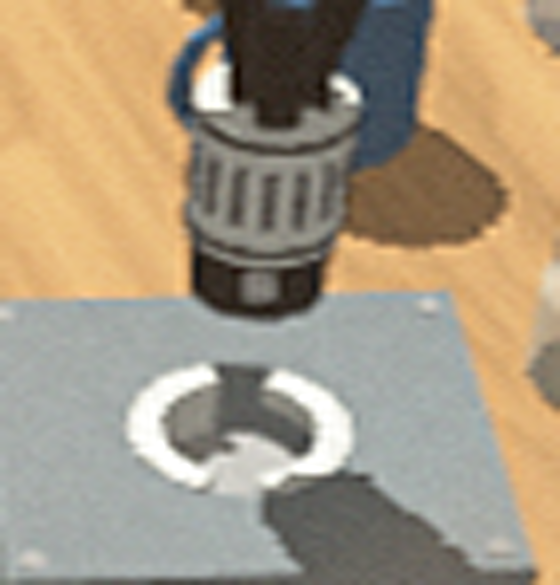

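```bash
python3 - <<'E'
from h import *
b=cv2.imread("pics/s3.png");s=r.read_state();p=s["ee_pos"];Rm=R.from_quat(s["eef_rot"])
for v in range(249,259): print(v,b[v,316:328].max(1).tolist())
F=p+Rm.apply([0,0,.0992]);print("F",F)
th=np.linspace(0,2*np.pi,73);c=np.c_[F[0]+.022*np.cos(th),F[1]+.022*np.sin(th),0*th+F[2]];q=proj("side",c);print("pred foot bottom row",q[:,1].max(),q[:,0].min(),q[:,0].max())
l=proj("side",[p+Rm.apply([0,sgn*.033,.0992-z]) for sgn in(1,-1) for z in(.02,.028)]);print("lug preds",l)
E
```

```text
249 [55, 55, 52, 50, 98, 132, 133, 130, 99, 44, 51, 46]
250 [49, 59, 51, 50, 91, 122, 121, 127, 96, 45, 53, 53]
251 [45, 45, 47, 43, 69, 93, 91, 81, 58, 56, 46, 47]
252 [101, 62, 46, 46, 40, 38, 45, 34, 43, 47, 50, 58]
253 [169, 130, 102, 86, 75, 65, 56, 61, 58, 78, 110, 124]
254 [173, 176, 180, 174, 155, 141, 123, 119, 120, 157, 184, 182]
255 [173, 171, 175, 178, 176, 182, 179, 179, 177, 180, 173, 175]
256 [167, 170, 172, 172, 170, 175, 173, 170, 176, 173, 166, 169]
257 [169, 171, 171, 173, 168, 170, 171, 172, 170, 173, 171, 171]
258 [172, 175, 171, 173, 169, 173, 174, 170, 172, 172, 170, 172]
F [ 0.55374457 -0.26865527  0.1681044 ]
pred foot bottom row 253.57237172859158 312.2290689274686 329.4443406937297
lug preds [[321.22659365 250.63972598]
 [321.46777097 248.25111333]
 [321.58760784 233.37820233]
 [321.81946758 231.02324993]]
```

```bash
python3 - <<'E'
from h import *
st();[print(row([.5545,-.267,z],toolR(-22.7))) for z in (.19,.168)]
E
```

```text
t 16.73 tcp [ 0.5543 -0.2684  0.2673] xaz -22.84 z [-0.006 -0.002 -1.   ] F [ 0.06  0.8  -3.64] w 0.0137 q [ 0.08  0.3   0.38  1.43 -0.11  1.43  0.06]
[-0.002, -0.069, 3.092, 0.048, 0.048, -0.027]
[0.002, -0.073, 3.972, 0.048, 0.048, -0.027]
```

Request:
carry_out:
  commands:
    - [[255,0,-0.07,1.2,0.05,0.05,-0.03],[255,0,-0.07,2.4,0.05,0.05,-0.03],[255,0,-0.07,3.1,0.05,0.05,-0.03],[255,0,-0.07,3.4,0.05,0.05,-0.03],[255,0,-0.07,3.7,0.05,0.05,-0.03],[255,0,-0.07,3.95,0.05,0.05,-0.03],[255,0,-0.07,3.95,0.05,0.05,-0.03]]

```text
time: 17.6
ee_pos: [0.5544, -0.267, 0.1685]
eef_rot: [0.98, -0.197, 0.0, -0.0]
ft_force: [0.1, -0.0, -2.6]
width: 0.0137
```

```bash
python3 - <<'E'
from h import *
st();[print(row([.5545,-.267,z],toolR(-22.7))) for z in (.164,.16,.157)]
b=r.camera("side");cv2.imwrite("pics/ent.png",cv2.resize(b[225:315,280:370],None,fx=6.6,fy=6.6,interpolation=cv2.INTER_CUBIC))
E
```

```text
t 17.6 tcp [ 0.5544 -0.267   0.1685] xaz -22.69 z [ 0.  0. -1.] F [ 0.09 -0.02 -2.57] w 0.0137 q [ 0.09  0.35  0.36  1.58 -0.13  1.23  0.08]
[0.003, -0.002, 0.179, -0.002, -0.001, 0.003]
[0.003, -0.002, 0.339, -0.002, -0.001, 0.003]
[0.003, -0.002, 0.459, -0.002, -0.001, 0.003]
```

View pics/ent.png

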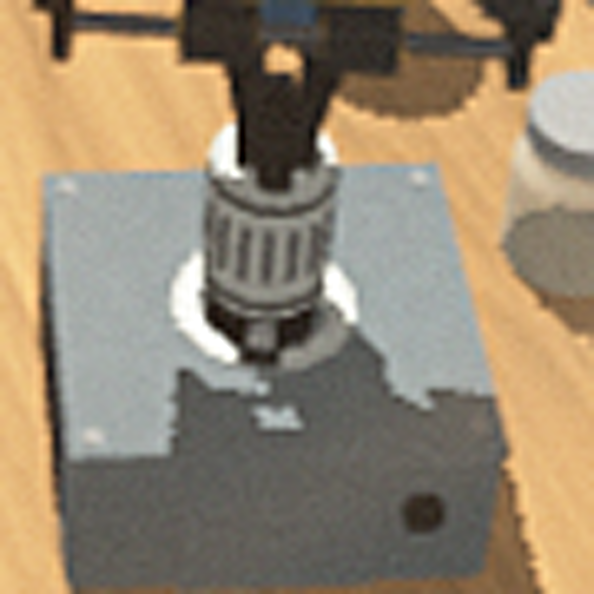

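The foot is inside the ring, and the near lug at (262,332) in the crop sits above the slot at (262,350). Creeping down.

Request:
carry_out:
  commands:
    - [[255,0,0,0.1,0,0,0],[255,0,0,0.18,0,0,0],[255,0,0,0.26,0,0,0],[255,0,0,0.34,0,0,0],[255,0,0,0.34,0,0,0]]

```text
time: 18.27
ee_pos: [0.5545, -0.2671, 0.1601]
eef_rot: [0.98, -0.197, 0.0, -0.0]
ft_force: [-0.0, 0.3, -3.5]
width: 0.0141
```

```bash
python3 - <<'E'
from h import *
st()
E
```

```text
t 18.27 tcp [ 0.5545 -0.2671  0.1601] xaz -22.69 z [ 0.  0. -1.] F [-0.01  0.33 -3.51] w 0.0141 q [ 0.09  0.36  0.36  1.59 -0.13  1.22  0.08]
```

Request:
carry_out:
  commands:
    - [[255,0,0,0.08,0,0,0],[255,0,0,0.16,0,0,0],[255,0,0,0.24,0,0,0],[255,0,0,0.24,0,0,0]]

```text
time: 18.77
ee_pos: [0.5547, -0.2671, 0.1545]
eef_rot: [0.98, -0.197, 0.0, -0.0]
ft_force: [-0.6, 0.6, 3.2]
width: 0.0139
```

```bash
python3 - <<'E'
from h import *
st();print(r.read_state()["torque"])
E
```

```text
t 18.77 tcp [ 0.5547 -0.2671  0.1545] xaz -22.68 z [ 0.001 -0.    -1.   ] F [-0.59  0.62  3.18] w 0.0139 q [ 0.09  0.36  0.36  1.59 -0.14  1.21  0.08]
[ 0.0955595   0.36578524 -0.00684531]
```

Request:
carry_out:
  commands:
    - [[255,0,0,0.12,0,0,0],[255,0,0,0.24,0,0,0],[255,0,0,0.36,0,0,0],[255,0,0,0.48,0,0,0],[255,0,0,0.6,0,0,0],[255,0,0,0.62,0,0,0],[255,0,0,0.62,0,0,0]]

```text
time: 19.65
ee_pos: [0.555, -0.2671, 0.1398]
eef_rot: [0.98, -0.197, 0.001, -0.0]
ft_force: [-2.4, 2.4, 11.2]
width: 0.0138
```

```bash
python3 - <<'E'
from h import *
st();print(r.read_state()["torque"])
E
```

```text
t 19.65 tcp [ 0.555  -0.2671  0.1398] xaz -22.68 z [ 0.002 -0.    -1.   ] F [-2.38  2.41 11.24] w 0.0138 q [ 0.09  0.38  0.36  1.61 -0.14  1.18  0.08]
[ 0.41698886  1.09276141 -0.02081509]
```

Request:
carry_out:
  commands:
    - [[255,0,0,0.02,0,0,1],[255,0,0,0.02,0,0,2.2],[255,0,0,0.02,0,0,3.4],[255,0,0,0.02,0,0,4.6],[255,0,0,0.02,0,0,5.8],[255,0,0,0.02,0,0,7.0],[255,0,0,0.02,0,0,7.0]]

```text
time: 20.52
ee_pos: [0.5558, -0.2684, 0.1405]
eef_rot: [0.875, -0.483, 0.002, -0.0]
ft_force: [-1.0, -1.4, 10.0]
width: 0.0138
```

```bash
python3 - <<'E'
from h import *
st();print(r.read_state()["torque"])
E
```

```text
t 20.52 tcp [ 0.5558 -0.2684  0.1405] xaz -57.8 z [ 0.004 -0.002 -1.   ] F [-1.02 -1.41 10.03] w 0.0138 q [ 0.01  0.39  0.46  1.61 -0.18  1.18 -0.5 ]
[-0.51493964  0.52423919 -0.05063112]
```

Request:
carry_out:
  commands:
    - [[255,0,0,0.04,0,0,1.2],[255,0,0,0.04,0,0,2.4],[255,0,0,0.04,0,0,3.6],[255,0,0,0.04,0,0,4.8],[255,0,0,0.04,0,0,6.0],[255,0,0,0.04,0,0,7.0],[255,0,0,0.04,0,0,7.8],[255,0,0,0.04,0,0,7.8]]

```text
time: 21.52
ee_pos: [0.5562, -0.268, 0.1403]
eef_rot: [-0.664, 0.748, -0.002, 0.001]
ft_force: [-3.0, 3.3, 10.0]
width: 0.0138
```

```bash
python3 - <<'E'
from h import *
st();print(r.read_state()["torque"])
E
```

```text
t 21.52 tcp [ 0.5562 -0.268   0.1403] xaz -96.83 z [ 0.005 -0.002 -1.   ] F [-3.04  3.33  9.99] w 0.0138 q [-0.08  0.41  0.58  1.62 -0.24  1.18 -1.14]
[ 0.94555431  1.08134723 -0.04409279]
```

Turned 74° so far. Creeping on to the stop.

Request:
carry_out:
  commands:
    - [[255,0,0,0.02,0,0,0.5],[255,0,0,0.02,0,0,1.0],[255,0,0,0.02,0,0,1.5],[255,0,0,0.02,0,0,1.5]]

```text
time: 22.02
ee_pos: [0.5567, -0.2674, 0.1405]
eef_rot: [-0.614, 0.79, -0.002, 0.002]
ft_force: [-2.4, 4.7, 10.1]
width: 0.0137
```

```bash
python3 - <<'E'
from h import *
st();print(r.read_state()["torque"])
E
```

```text
t 22.02 tcp [ 0.5567 -0.2674  0.1405] xaz -104.3 z [ 0.006 -0.001 -1.   ] F [-2.45  4.74 10.11] w 0.0137 q [-0.1   0.41  0.61  1.62 -0.25  1.18 -1.26]
[0.94201246 0.99496216 0.2971852 ]
```

The torque jumped to 0.3 N m, so that is the stop. Easing back about 3° and letting the spring lift the canister.

Request:
carry_out:
  commands:
    - [[255,0,0,0,0,0,-0.4],[255,0,0,0,0,0,-0.6],[255,0,0,-0.1,0,0,-0.6],[255,0,0,-0.2,0,0,-0.6],[255,0,0,-0.28,0,0,-0.6],[255,0,0,-0.28,0,0,-0.6]]

```text
time: 22.78
ee_pos: [0.5567, -0.2675, 0.1478]
eef_rot: [-0.634, 0.773, -0.002, 0.002]
ft_force: [-2.9, 1.7, 8.2]
width: 0.0137
```

```bash
python3 - <<'E'
from h import *
st();print(r.read_state()["torque"])
E
```

```text
t 22.77 tcp [ 0.5567 -0.2675  0.1478] xaz -101.3 z [ 0.006 -0.001 -1.   ] F [-2.94  1.7   8.21] w 0.0137 q [-0.09  0.4   0.6   1.61 -0.24  1.2  -1.21]
[ 0.46989578  1.03308927 -0.04096116]
```

Request:
carry_out:
  commands:
    - [[255,0,0,-0.02,0,0,0],[255,0,0,-0.04,0,0,0],[255,0,0,-0.05,0,0,0],[255,0,0,-0.05,0,0,0]]

```text
time: 23.28
ee_pos: [0.5565, -0.2673, 0.1482]
eef_rot: [-0.634, 0.773, -0.002, 0.002]
ft_force: [3.9, -1.5, -10.1]
width: 0.0134
```

```bash
python3 - <<'E'
from h import *
st();print(r.read_state()["torque"])
E
```

```text
t 23.27 tcp [ 0.5565 -0.2673  0.1482] xaz -101.3 z [ 0.005 -0.001 -1.   ] F [  3.92  -1.51 -10.08] w 0.0134 q [-0.09  0.4   0.6   1.61 -0.24  1.2  -1.21]
[-0.21126623 -0.44025429 -0.03253093]
```

A pull of 10 N is resisted at depth 36.0 mm, so the canister is seated in the catch. Relaxing and releasing.

Request:
carry_out:
  commands:
    - [[255,0,0,0.01,0,0,0],[0,0,0,0.01,0,0,0],[0,0,0,0.01,0,0,0],[0,0,0,0.01,0,0,0],[0,0,0,0.01,0,0,0],[0,0,0,0.01,0,0,0],[0,0,0,-1.0,0,0,0],[0,0,0,-2.5,0,0,0],[0,0,0,-4.5,0,0,0],[0,0,0,-6.0,0,0,0],[0,0,0,-6.0,0,0,0]]

```text
time: 24.65
ee_pos: [0.5567, -0.268, 0.3014]
eef_rot: [-0.634, 0.773, -0.004, 0.003]
ft_force: [0.3, 0.2, -0.4]
width: 0.0868
```

```bash
python3 - <<'E'
from h import *
st()
print(row([.40,-.1,.33],toolR(-101.3)))
b=r.camera("side");t=r.camera("top");cv2.imwrite("pics/s4.png",b);cv2.imwrite("pics/t4.png",t)
cr=lambda im,x,y,w,h,s: cv2.resize(im[y:y+h,x:x+w],None,fx=s,fy=s,interpolation=cv2.INTER_CUBIC)
cv2.imwrite("pics/fin.png",np.hstack([cr(t,305,155,90,90,4.4),cr(b,275,225,90,90,4.4)]))
E
```

```text
t 24.65 tcp [ 0.5567 -0.268   0.3014] xaz -101.31 z [ 0.01  -0.003 -1.   ] F [ 0.28  0.18 -0.39] w 0.0868 q [-0.11  0.31  0.64  1.39 -0.19  1.49 -1.25]
[-5.359, 7.45, -1.226, -0.122, -0.006, -0.003]
```

View pics/fin.png

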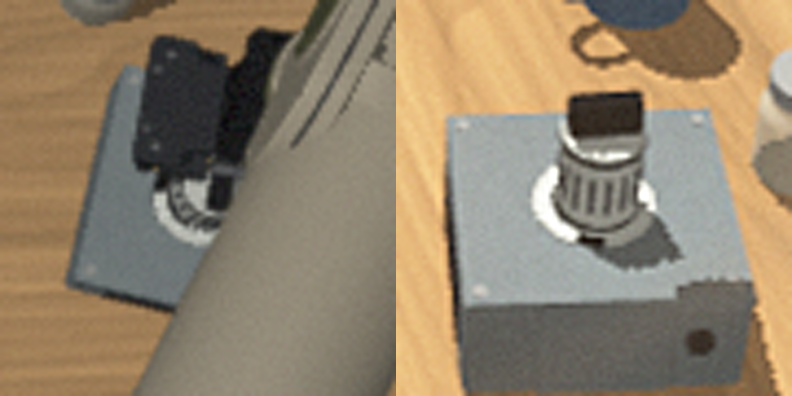

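```bash
python3 - <<'E'
from h import *
c=np.array([.5557,-.2675]);a=np.radians(-11.3);u=np.array([np.cos(a),np.sin(a)]);v=np.array([-u[1],u[0]])
for zt in(.170,.165,.175):
    P=[[*(c+sx*.022*u+sy*.007*v),zt] for sx in(-1,1) for sy in(-1,1)]
    print(zt,((proj("side",P)-[275,225])*4.4+[396+2,2]).round(0).tolist())
a=cv2.imread("pics/side0.png");b=cv2.imread("pics/s4.png");d=(cv2.absdiff(a,b).max(2)>40).astype(np.uint8)*255
cv2.imwrite("pics/full4.png",b)
E
```

```text
0.17 [[567.0, 108.0], [563.0, 92.0], [642.0, 103.0], [637.0, 87.0]]
0.165 [[567.0, 114.0], [562.0, 98.0], [641.0, 109.0], [636.0, 93.0]]
0.175 [[568.0, 102.0], [563.0, 85.0], [643.0, 97.0], [638.0, 80.0]]
```

View pics/full4.png

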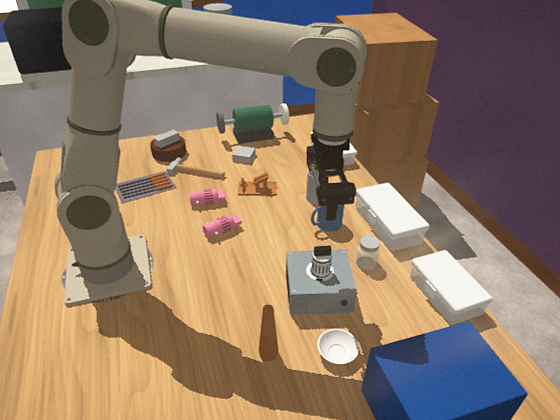

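The contact evidence says home, but the picture height is ambiguous between 36 and 41 mm depth. I'll measure the bar edges at sub-pixel before handing in.

```bash
python3 - <<'E'
from h import *
b=cv2.imread("pics/s4.png").astype(int)
for u in range(314,333,3): print(u,[(v,int(b[v,u].max())) for v in range(243,268)])
c=np.array([.5556,-.2683]);a=np.radians(-11.3);ux=np.array([np.cos(a),np.sin(a)]);vy=np.array([-ux[1],ux[0]])
for d in(.036,.041):
    z=.085-d
    Q=[[*(c+vy*.007),z+.121],[*(c-vy*.007),z+.121],[*(c-vy*.007),z+.095],[*(c-.025*np.array([.2,.98])),z+.095],[*(c-.025*np.array([.2,.98])),.085]]
    print(d,proj("side",Q).round(2).tolist())
E
```

```text
314 [(243, 227), (244, 227), (245, 224), (246, 200), (247, 125), (248, 91), (249, 90), (250, 76), (251, 51), (252, 62), (253, 73), (254, 105), (255, 141), (256, 235), (257, 255), (258, 189), (259, 78), (260, 74), (261, 130), (262, 129), (263, 113), (264, 112), (265, 124), (266, 135), (267, 133)]
317 [(243, 226), (244, 233), (245, 224), (246, 107), (247, 44), (248, 62), (249, 58), (250, 54), (251, 54), (252, 54), (253, 56), (254, 42), (255, 53), (256, 89), (257, 138), (258, 134), (259, 163), (260, 206), (261, 75), (262, 88), (263, 149), (264, 141), (265, 131), (266, 138), (267, 153)]
320 [(243, 216), (244, 228), (245, 211), (246, 87), (247, 52), (248, 55), (249, 61), (250, 49), (251, 54), (252, 47), (253, 51), (254, 48), (255, 59), (256, 102), (257, 141), (258, 135), (259, 188), (260, 255), (261, 166), (262, 72), (263, 89), (264, 148), (265, 138), (266, 114), (267, 109)]
323 [(243, 223), (244, 236), (245, 219), (246, 50), (247, 56), (248, 62), (249, 49), (250, 53), (251, 53), (252, 53), (253, 49), (254, 52), (255, 67), (256, 124), (257, 139), (258, 130), (259, 185), (260, 255), (261, 
[... 454 characters left out ...]
(250, 53), (251, 52), (252, 49), (253, 44), (254, 46), (255, 82), (256, 149), (257, 140), (258, 140), (259, 134), (260, 98), (261, 70), (262, 130), (263, 125), (264, 87), (265, 95), (266, 102), (267, 75)]
332 [(243, 212), (244, 207), (245, 215), (246, 229), (247, 234), (248, 241), (249, 235), (250, 183), (251, 184), (252, 178), (253, 179), (254, 175), (255, 161), (256, 146), (257, 144), (258, 157), (259, 177), (260, 176), (261, 178), (262, 179), (263, 176), (264, 171), (265, 170), (266, 171), (267, 220)]
0.036 [[320.99, 245.04], [322.02, 248.73], [321.3, 256.13], [322.58, 261.01], [320.97, 277.1]]
0.041 [[320.86, 246.47], [321.88, 250.17], [321.16, 257.53], [322.43, 262.41], [320.97, 277.1]]
```

```bash
python3 - <<'E'
import cv2
b=cv2.imread("pics/s4.png");cv2.imwrite("pics/bar4.png",cv2.resize(b[238:290,296:348],None,fx=11,fy=11,interpolation=cv2.INTER_NEAREST))
E
```

```text
(no output)
```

View pics/bar4.png

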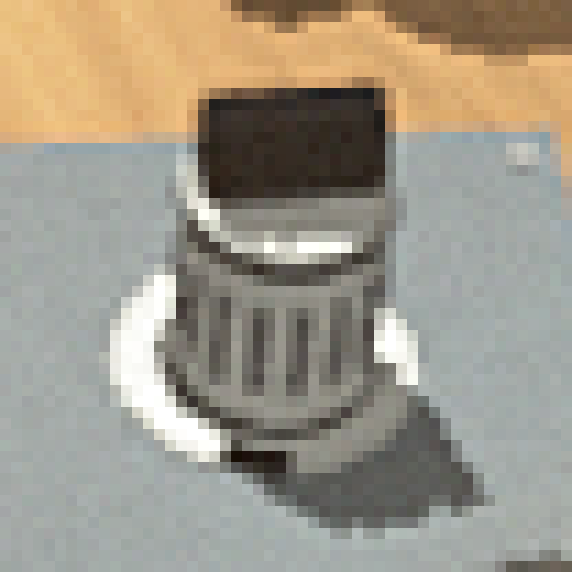

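The sub-pixel edges are at rows 245.5 / 255.6 / 261.2. Home predicts 245.0 / 256.1 / 261.0 and unseated predicts 246.5 / 257.5 / 262.4, so the canister is home. The gripper is clear above it. Handing in.

```bash
python3 - <<'E'
from bench import r
print(r.close_job())
E
```

```text
the job is handed in; nothing more can be done
None
```

The canister is in the extractor's port, home in its catch and let go. I handed the job in at about 25 s of the 72 s allowed.

**What I did**
- I gripped the canister by its flanks on the cradle, stood it upright on open bench near (0.62, 0.42) and let go. I then took it again by the bar.
- The slots showed in the pictures at about 8° off the extractor's y axis. Set to that angle, the lugs dropped straight into them.
- I pushed it in to about 44 mm and turned it clockwise to the stop at about 80°, where the torque jumped to 0.3 N m. I eased back 3° and let it rise into the catch.

**Last checks**
- **Seated:** the foot was 36.0 mm below the port, and a 10 N upward pull did not lift it.
- **Height in the side picture:** a first rough reading could have meant either 36 or 41 mm deep. A finer measurement of the edges (rows 245.5 / 255.6 / 261.2) fits home (245.0 / 256.1 / 261.0) better than unseated (246.5 / 257.5 / 262.4).
- **Other things on the bench:** those I could see in the last side picture were where they started. The tool tin was mostly hidden behind the gripper, so I could not check it there; the arm passed well above it.

**What went differently**
- My first standing place was too close to the robot for the tilted gripper (joint 4 reached its limit), so I stood the canister further out.
- Side-camera positions differed from the arm's own by about 1–2 mm, and I allowed for part of that when lining up with the port.

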